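# Slide the jar shelf home into its slots

### The arm

A 6-joint arm with a two-finger parallel gripper is mounted at the origin on the work surface. World frame = base frame: x ahead of the robot, y to its left, z up, the work surface at z = 0. Lengths are in mm, angles in rad, forces in N, time in s.
With the tool pointing down it reaches from about 275 to 825 mm from the base axis. Payload 5.2 kg.
Tool frame: the origin (TCP) lies at the very end of the fingers, on their centre line; the grasp point (between the pads) lies 19 mm behind it; z points along the fingers, y is the direction in which the jaws open and shut (so a half turn about z gives the same grasp; the last joint's range is limited). The gripper opens to 93 mm and grips with 3 to 60 N. Pads are 15 mm wide; open, the fingers measure 128 mm over their backs; the gripper's body (75 mm by 188 mm) begins 65 mm behind the grasp point.
Start: joints at [-1.317, 0.259, 1.535, -0, 1.348, -0.203], TCP at [242.614, -493.603, 196.953] pointing down, gripper open.
Joint ranges: [-3.14, 3.14], [-0.91, 2.08], [0.19, 2.58], [-1.22, 4.36], [0.22, 2.71], [-3.12, 3.12]. Speed limits (rad/s): [2.57, 2.57, 3.14, 3.14, 3.14, 3.14].

### API

Orientations are given as [roll, pitch, yaw] about the fixed x, y, z axes, in that order (R = Rz(yaw) Ry(pitch) Rx(roll)).
In Python, from bench import robot gives the robot as it stands. The module is installed in compiled form; this text tells all that it offers. Calls block until the motion is done:
- robot.move_ptp(position, orientation): joint-space move of the TCP to a pose.
- robot.move_linear(position, ori=None, speed=150, f_stop=None): straight line of the TCP; ori=None keeps the orientation; speed is the mean speed in mm/s. With f_stop (N) it stops when the force on the tool has changed by that much, and returns True; else False.
- robot.move_j(angles): joint-space move.
- robot.move_gripper(opening): opening from 0.0 (shut) to 1.0 (fully open); the grip force is fixed at half the most; returns when the fingers have stopped.
- robot.sleep(seconds).
- robot.inverse_kinematics(position, orientation): joint angles nearest the present ones, or None.
- robot.get_image(name): name is "scene" or "top" or "wrist"; returns a dict with "img" (480x640x3 uint8, blue, green, red), "fovy" (degrees; the focal length in pixels is half the picture's height over the tangent of half this angle, whatever the lens; pixels are square), "cx", "cy" (the principal point, pixels), "k1" (the pictures are not rectified: a ray, as slopes to the right and down, at radius r is drawn at 1 + k1 r^2 times it, then the intrinsics apply), "eye" and "orientation" of the camera in the world. Camera axes: x right, y down, z forward; pixel columns grow to the right and rows downward; lengths in mm; the calibration is good to about 2 mm. A picture is of the moment at which its call begins. There is no depth.
A pose or a line that the arm cannot do raises robot.MotionError and nothing moves.
- robot.hand_in(): hands the job in, once; it reports no verdict.
Readings, each from a call of its own:
- robot.current_t(): time.
- robot.current_qpos(): joint angles.
- robot.current_joint_vel(): joint speeds.
- robot.current_joint_efforts(): joint torques, N m.
- robot.current_tcp_pos(): TCP position.
- robot.current_eef_rot(): TCP orientation.
- robot.current_contact_force(): force on the tool from outside, world axes, zero at the start.
- robot.current_ft_torque(): the same for the moment, N m.
- robot.current_gripper_width(): opening from 0.0 (shut) to 1.0 (fully open).
Only numpy, scipy, OpenCV 4.12 (cv2) and the standard library are available. Lean on these libraries where they do the work, as an engineer would, in place of code of your own. Each camera call takes 0.05 s, during which the arm holds its last target. There are 200 camera calls.

### The job

The grey shelf board of the low white jar rack has been left pulled out towards you. With your fingertips, push it back along its rails until you feel it drop and all four of its side pins sit down in the slots of the rails, and stop there: do not ram it once it has dropped. Only push it, never lift or tip it, keep the two jars that stand on it untouched and upright, and leave the jar and the bottle on the bench beside the rack alone.

Things in the scene. Friction and masses are not known exactly. Their poses are not given: they have to be found in the camera images.
- rack: Fixed low white rack on the bench, open at front and top: 300 mm deep (x), 346 wide (y), 128 high. Its x points from its open front (towards the robot) to its back, z up; origin at the centre of its underside; its yaw varies. Inner faces of the side panels at y = +-157 mm, of the back panel at x = +136 mm. The shelf's travel is along its x.
- slot_fl (a point): Front slot of the left (+y) rail, centre of its mouth, 110 mm above the bench: rack x = -55, y = +147 mm. An aluminium rail 20 mm wide runs along x inside each side panel, top 110 mm above the bench. Each rail has two slots in its top, 14 mm long and 8 mm deep, at rack x = -55 and +95 mm.
- slot_fr (a point): Front slot of the right (-y) rail, centre of its mouth, 110 mm above the bench: rack x = -55, y = -147 mm. The far walls of the slots stop the dropped shelf firmly.
- shelf: Loose grey board, 250 mm deep (x), 268 wide (y), 12 thick, 0.5 to 0.8 kg; origin at the centre of its underside, x to the rack's back, z up. It starts 35 to 80 mm in front of home (rack x -0.080 to -0.035), origin 109 mm above the bench. Home, it has dropped 8 mm: origin 101 mm above the bench, level, within about 2 mm of rack x = 0. Push slowly, at most about 50 mm/s: a faster push strikes the slots hard.
- pin_fl (a point): Front left pin of the shelf, mid-length on its axis (shelf x = -55, y = +144, z = 6 mm). Two steel pins, 10 mm in diameter, stick out 20 mm from each side edge at shelf x = -55 and +95 mm; the shelf rests on the rails by these four pins alone and slides easily on them, against about 1 to 3 N.
- pin_fr (a point): Front right pin of the shelf, mid-length on its axis (shelf x = -55, y = -144, z = 6 mm). The shelf has 2 to 3 mm of side play each way, so it can skew by about 2 degrees and one side may drop before the other.
- lip (a point): Centre of the front face of the blue lip along the shelf's front edge, 16 mm above the shelf's underside (shelf x = -125 mm): the place to push, towards the rack's +x. The lip is 10 mm thick, 268 mm long and 32 mm high (shelf z from 0 to 32 mm).
- pink_jar: Loose pink screw-cap jar, 60 mm in diameter, 52 mm high, standing on the shelf board at least 85 mm behind the lip's front face; origin at the centre of its underside.
- white_jar: Loose cream jar with a red cap, 60 mm in diameter, 62 mm high, standing on the shelf board at least 85 mm behind the lip's front face; origin at the centre of its underside.
- red_jar: Loose amber-coloured jar with a red cap, 64 mm in diameter, 75 mm high, on the bench just outside one front corner of the rack; origin at the centre of its underside.
- brown_bottle: Loose brown bottle with a black cap, 48 mm in diameter, 95 mm high, on the bench just outside the other front corner of the rack; origin at the centre of its underside.
Not all that is in view belongs to the job. There is more than one size of the brown_bottle; the one meant has the size given above.

How it is judged (in metres and radians):
On the way:
1. the fingers push the shelf along its rails (contact force between the fingers and shelf above 0.5 N and distance of shelf from where it was at the start of the episode above 0.005 m), for 0.1 s.
At the end, for the whole second after the job is handed in: The shelf is at rest and level (within 0.012 rad) with all four pins down in the slots: its origin within 5 mm of the rack's x = 0 and less than 103.5 mm above the bench (101 mm fully home, 109 mm on top of the rails); both jars stand upright on it; the jar and bottle on the bench stand upright (x of shelf in the frame of rack between -0.005 and 0.005 m and z of shelf in the frame of rack below 0.1035 m and angle between shelf's own z axis and vertical below 0.012 rad and linear speed of shelf below 0.01 m/s and angle between each of pink_jar, white_jar, red_jar, brown_bottle's own z axis and vertical below 0.1 rad and z of pink_jar in the frame of shelf between 0.008 and 0.016 m and z of white_jar in the frame of shelf between 0.008 and 0.016 m); the robot touches nothing.
It fails at once if the shelf is lifted or tipped off its rails (z of shelf in the frame of rack above 0.119 m or angle between shelf's own z axis and vertical above 0.12 rad).
It fails at once if the shelf is rammed (pushed with more than 55 N) (contact force between any of the fingers, the arm and shelf above 55 N).
It fails at once if the pink jar is touched, lifted, tipped or off the shelf (angle between pink_jar's own z axis and vertical above 0.35 rad or z of pink_jar in the frame of shelf below 0.004 m or z of pink_jar in the frame of shelf above 0.022 m or contact force between any of the fingers, the arm and pink_jar above 0.5 N).
It fails at once if the cream jar is touched, lifted, tipped or off the shelf (angle between white_jar's own z axis and vertical above 0.35 rad or z of white_jar in the frame of shelf below 0.004 m or z of white_jar in the frame of shelf above 0.022 m or contact force between any of the fingers, the arm and white_jar above 0.5 N).
It fails at once if the jar or the bottle on the bench is moved more than 10 mm or tipped (distance of any of red_jar, brown_bottle from where it was at the start of the episode above 0.01 m or angle between any of red_jar, brown_bottle's own z axis and vertical above 0.2 rad).
It also fails if it takes over 35 s, if anything falls off the work surface, if the arm or the gripper's body presses on something with over 40 N, if the wrist force passes 120 N, or if a joint passes its speed limit or range.

## Working session

There is one attempt and no reset: what is moved stays moved. The work goes in short steps, each a Python script; the robot and the scene stay as the last script left them, time stands still between calls to the robot, and variables do not carry over. Pictures are saved under pics/ and viewed, about 8 in all and at most 12, crops included, and the job is handed in when it is done.

```bash
mkdir -p pics
cat > h.py <<'E'
import numpy as np, cv2
from scipy.spatial.transform import Rotation as R
from bench import robot
def cam(n):
    d=robot.get_image(n); return d
def f(d): return 240/np.tan(np.radians(d['fovy'])/2)
def ray(d,u,v):
    x=np.array([(u-d['cx'])/f(d),(v-d['cy'])/f(d)]); s=x.copy()
    for _ in range(30): s=x/(1+d['k1']*(s@s))
    return R.from_euler('xyz',d['orientation']).as_matrix()@np.array([*s,1])
def at(d,u,v,z):
    r=ray(d,u,v); e=np.array(d['eye']); return e+r*(z-e[2])/r[2]
def proj(d,p):
    q=R.from_euler('xyz',d['orientation']).as_matrix().T@(np.array(p,float)-d['eye']); s=q[:2]/q[2]
    s=s*(1+d['k1']*(s@s)); return s*f(d)+[d['cx'],d['cy']]
E
python3 - <<'E'
from h import *
import pickle
for n in ['scene','top']:
    d=cam(n); cv2.imwrite(f'pics/{n}0.png',d['img']); pickle.dump(d,open(n+'.pkl','wb'))
    print(n,{k:v for k,v in d.items() if k!='img'})
print(robot.current_t(),robot.current_eef_rot())
E
```

```text
scene {'fovy': 47.48651611818984, 'cx': 322.12844250381744, 'cy': 240.9993544173157, 'k1': -0.07861998678309863, 'eye': array([1217.0592858 ,  -72.03496994,  836.11286495]), 'orientation': array([-2.38623071, -0.00353837,  1.42748123])}
top {'fovy': 51.59240898861161, 'cx': 311.97408046281424, 'cy': 231.24901500944094, 'k1': -0.13402469278924775, 'eye': array([ 469.76191009,   44.14234209, 1041.22256642]), 'orientation': array([-3.06961344, -0.00591339, -1.57694711])}
0.1 [-3.14000443e+00 -3.22776186e-04  4.56882966e-01]
```

View pics/scene0.png

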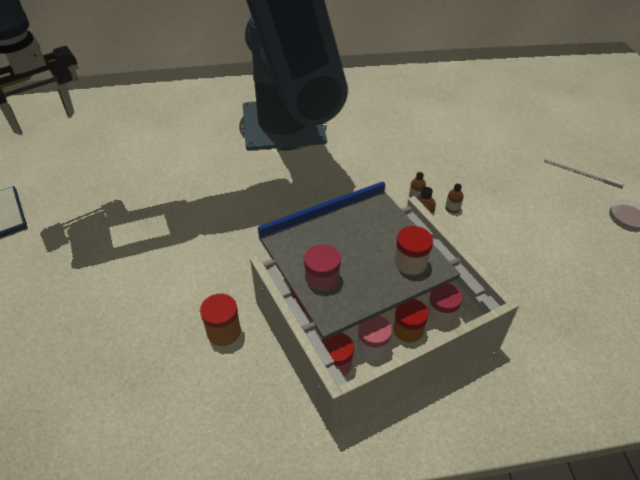

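View pics/top0.png

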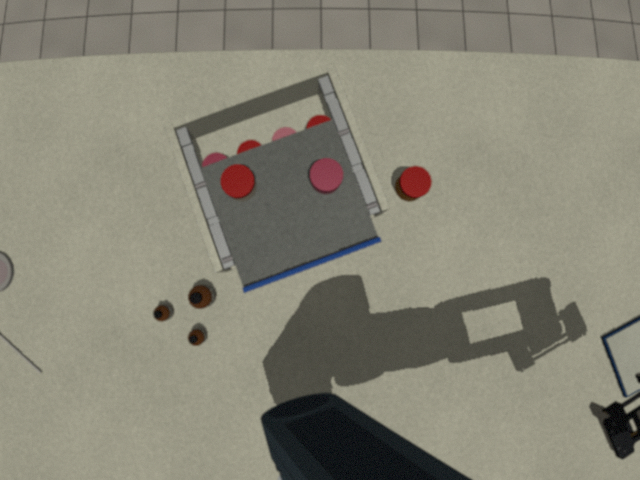

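The rack is yawed about +17°, with its open front facing the robot. The blue lip runs from (244,290) to (380,239) in the top view. Three objects could be taken for the brown bottle: (200,296), (162,312) and (196,337). The one at (200,296) looks largest and closest to the rack corner. I'll enlarge the rack for corner readings.

Run:
```python
from h import *
import pickle
d=pickle.load(open('top.pkl','rb'))
c=d['img'][60:345,140:440]; c=cv2.convertScaleAbs(c,alpha=1.5)
c=cv2.resize(c,None,fx=2.1,fy=2.1,interpolation=cv2.INTER_CUBIC)
cv2.imwrite('pics/topcrop.png',c); print(c.shape)
```

```text
(598, 630, 3)
```

View pics/topcrop.png

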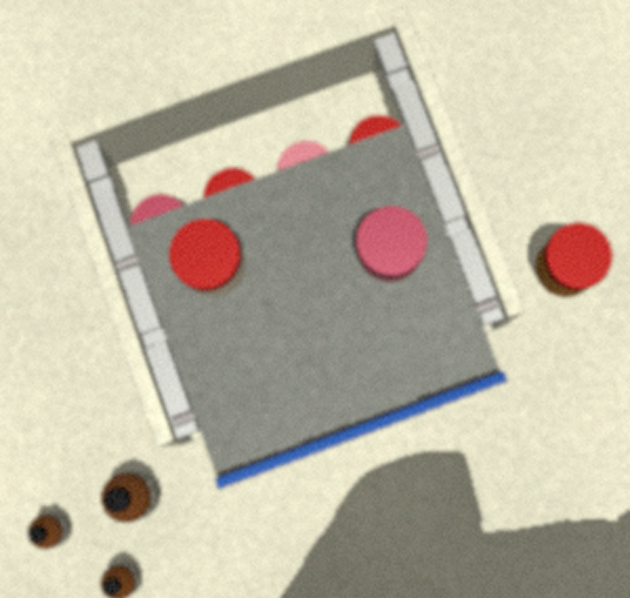

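Run:
```python
from h import *
import pickle
from scipy.optimize import least_squares
d=pickle.load(open('top.pkl','rb'))
px=lambda u,v:(u/2.1+140,v/2.1+60)
P={(136,157,128):(78,146),(136,-157,128):(397,30),(-150,157,128):(175,441),(-150,-157,128):(511,318)}
def W(s,p): 
    c,n=np.cos(s[2]),np.sin(s[2]); return [s[0]+c*p[0]-n*p[1],s[1]+n*p[0]+c*p[1],p[2]]
r=lambda s:np.concatenate([proj(d,W(s,p))-px(*q) for p,q in P.items()])
o=least_squares(r,[600,50,.3]); s=o.x; print('rack',s,np.degrees(s[2]),o.fun.round(2))
print('nadir px',proj(d,[d['eye'][0],d['eye'][1],0]))
# lip front face ends: top z=141 or bottom
for z in (109,141):
    L=at(d,*px(218,488),z);Rr=at(d,*px(506,381),z); c=R.from_euler('z',-s[2])
    for q in(L,Rr): print(z,q.round(1),c.apply(q-[s[0],s[1],0]).round(1))
    print(np.linalg.norm(L-Rr),np.degrees(np.arctan2(*(L-Rr)[1::-1])) )
for n,q,z in(('b1',(118,499),95),('b2',(39,532),70),('b3',(112,583),70),('red',(579,256),75),('whitej',(205,254),183),('pink',(391,241),173)):
    p=at(d,*px(*q),z); print(n,p.round(0),R.from_euler('z',-s[2]).apply(p-[s[0],s[1],0]).round(0))
pickle.dump(s,open('rack.pkl','wb'))
```

```text
rack [6.57810377e+02 1.03607547e+02 3.45608389e-01] 19.801902033541882 [-2.12 -0.89  0.94 -1.12  0.79  0.81  0.32  0.98]
nadir px [309.03220554 267.02687351]
109 [422.9 166.6 109. ] [-199.7  138.8  109. ]
109 [517.  -91.8 109. ] [-198.7 -136.1  109. ]
274.9337524901996 110.00536964583652
141 [424.5 162.4 141. ] [-199.6  134.3  141. ]
141 [515.3 -87.1 141. ] [-198.7 -131.2  141. ]
265.4962207283621 110.00536964583652
b1 [412. 260.  95.] [-178.  230.   95.]
b2 [380. 341.  70.] [-181.  317.   70.]
b3 [333. 271.  70.] [-249.  268.   70.]
red [ 636. -168.   75.] [-112. -248.   75.]
whitej [621. 168. 183.] [-13.  74. 183.]
pink [632.  13. 173.] [-55. -77. 173.]
```

The fit holds up: the lip measures 265 mm against 268, and the residuals are about 2 px or less. The rack is at (658, 104) with yaw 19.8°, and the shelf starts at x ≈ -74 mm. The large bottle is b1, clear of the path. I'll push with the open fingers as two contact points, which keeps the shelf from skewing.

```bash
cat >> h.py <<'E'
YAW=0.3475; RX,RY=657.8,103.6
def T(x,y,z): c,s=np.cos(YAW),np.sin(YAW); return [RX+c*x-s*y,RY+s*x+c*y,z]
def rk(): 
    p=np.array(robot.current_tcp_pos()); return R.from_euler('z',-YAW).apply(p-[RX,RY,0]).round(1)
def st(m=''):
    print(m,'t',round(robot.current_t(),2),'rack',rk(),'F',R.from_euler('z',-YAW).apply(robot.current_contact_force()).round(2),'M',np.round(robot.current_ft_torque(),2))
O=[np.pi,0,YAW]
E
python3 - <<'E'
from h import *
import pickle
robot.move_ptp(T(-250,0,230),O); st('above')
robot.move_linear(T(-250,0,117),speed=120); st('down')
robot.move_linear(T(-218,0,117),speed=60); st('near')
print(robot.move_linear(T(-190,0,117),speed=15,f_stop=1.5)); st('contact')
for n in ['scene','top']:
    d=cam(n); pickle.dump(d,open(n+'1.pkl','wb'))
    if n=='scene': cv2.imwrite('pics/s1.png',cv2.convertScaleAbs(cv2.resize(d['img'][150:400,190:510],None,fx=2.3,fy=2.3),alpha=1.4))
E
```

```text
above t 2.07 rack [-250.    -0.7  229.9] F [-0.04 -0.02 -0.15] M [-0.01 -0.07  0.07]
down t 3.16 rack [-249.5   -0.4  117.6] F [-0.57 -0.22 -0.57] M [ 0.04 -0.01  0.01]
near t 3.84 rack [-2.181e+02  2.000e-01  1.167e+02] F [-0.16  0.36 -0.55] M [0.01 0.04 0.01]
True
contact t 4.73 rack [-2.083e+02  2.000e-01  1.166e+02] F [0.14 0.09 0.79] M [0.05 0.01 0.04]
```

View pics/s1.png

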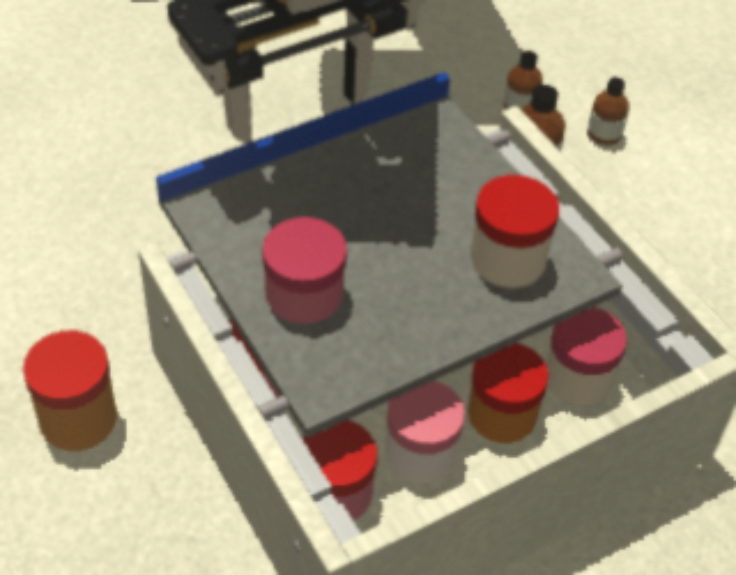

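The fingers are at the lip, in contact or about to be, with all jars and bottles clear of the arm. All four pins are visible on the rails, and the slots lie ahead of them. I'll push on, slowing down near the slots.

Run:
```python
from h import *
import pickle
print(robot.move_linear(T(-175,0,117),speed=25,f_stop=10)); st('a')
print(robot.move_linear(T(-146,0,117),speed=25,f_stop=10)); st('b')
d=cam('scene'); pickle.dump(d,open('scene2.pkl','wb'))
cv2.imwrite('pics/s2.png',cv2.convertScaleAbs(cv2.resize(d['img'][150:400,190:510],None,fx=2.3,fy=2.3),alpha=1.4))
```

```text
False
a t 6.33 rack [-174.9   -0.   117.1] F [-1.87 -0.02 -0.55] M [-0.12  0.44  0.05]
False
b t 7.64 rack [-145.8   -0.   117.1] F [-2.47  0.1   0.4 ] M [-0.2   0.37  0.02]
```

View pics/s2.png

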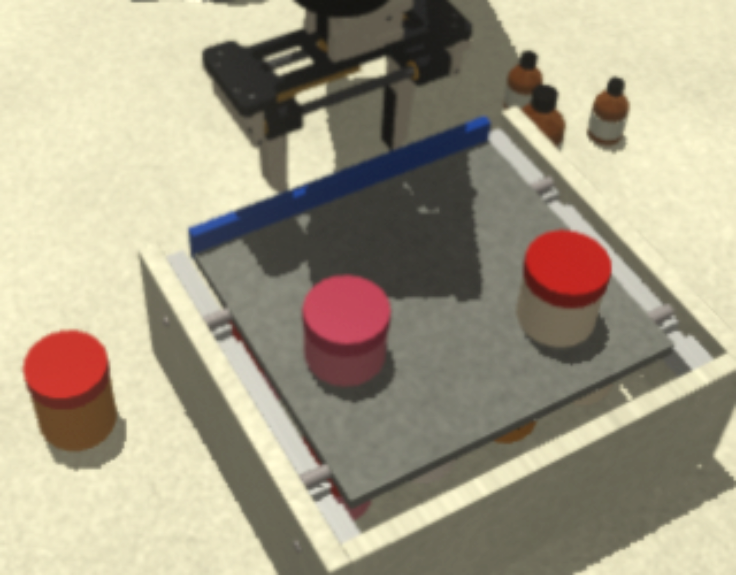

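The shelf is sliding straight against about 2 N, and the pins are just short of the slots. For the final push I'll go slowly in small steps, stopping on force.

Run:
```python
from h import *
import pickle
x=-146
while x<-122:
    x+=2
    s=robot.move_linear(T(x,0,117),speed=12,f_stop=6); st(f'{x} {s}')
    if s: break
d=cam('scene'); pickle.dump(d,open('scene3.pkl','wb'))
cv2.imwrite('pics/s3.png',cv2.convertScaleAbs(cv2.resize(d['img'][150:400,190:510],None,fx=2.3,fy=2.3),alpha=1.4))
```

```text
-144 False t 8.01 rack [-143.9   -0.   117. ] F [-4.23 -0.9   0.91] M [-0.16  0.5   0.06]
-142 False t 8.32 rack [-141.8   -0.   117. ] F [-2.71 -0.    0.61] M [-0.24  0.52 -0.01]
-140 False t 8.64 rack [-139.8   -0.   117. ] F [-2.7   0.55  0.17] M [-0.21  0.42  0.06]
-138 False t 8.96 rack [-137.8   -0.   117. ] F [-3.66 -0.   -0.1 ] M [-0.14  0.5  -0.01]
-136 False t 9.28 rack [-134.9   -0.2  117.3] F [ 0.13 -0.52  0.24] M [ 0.01 -0.02  0.03]
-134 False t 9.59 rack [-133.7   -0.   117.1] F [-0.31 -0.31 -0.24] M [0.01 0.03 0.06]
-132 False t 9.91 rack [-131.9   -0.   117. ] F [-0.11 -0.12  0.5 ] M [-0.05 -0.02 -0.04]
-130 False t 10.22 rack [-129.9   -0.   117. ] F [ 0.03  0.3  -0.98] M [0.07 0.04 0.03]
-128 False t 10.54 rack [-127.9   -0.   117. ] F [-0.17 -0.6  -0.3 ] M [ 0.03 -0.01  0.02]
-126 False t 10.86 rack [-125.9    0.   117. ] F [-0.21  0.12  0.86] M [ 0.   -0.02 -0.06]
-124 False t 11.18 rack [-123.9   -0.   117. ] F [-0.93 -0.49  0.34] M [ 0.02  0.02 -0.06]
-122 False t 11.49 rack [-121.9   -0.   117. ] F [0.03 0.38 0.77] M [ 0.06  0.03 -0.  ]
```

View pics/s3.png

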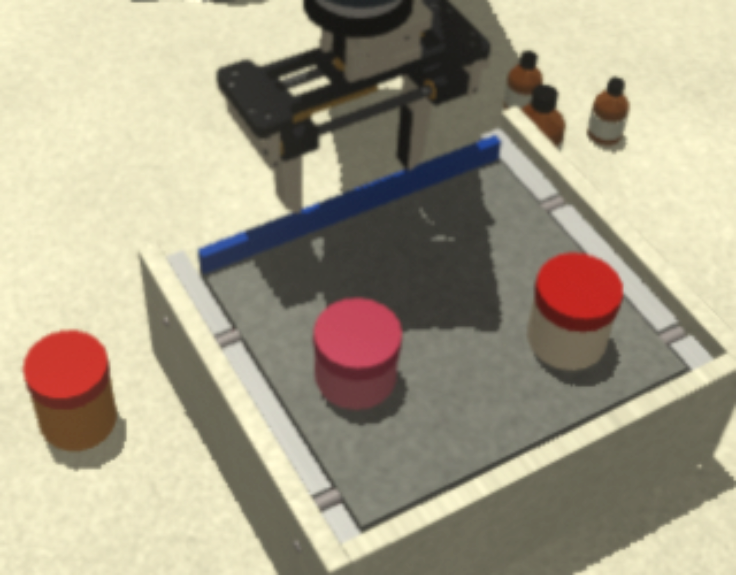

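All four pins appear to be in the slots. The push force vanished at TCP x ≈ -136, yet the fingers went on another 14 mm with no load. I'll check this by projecting the expected home pose into both cameras before doing anything else.

Run:
```python
from h import *
import pickle
st('now')
d=pickle.load(open('scene3.pkl','rb')); t=cam('top'); pickle.dump(t,open('top3.pkl','wb'))
def ov(d,r0,r1,c0,c1,k):
    im=cv2.convertScaleAbs(cv2.resize(d['img'][r0:r1,c0:c1],None,fx=k,fy=k,interpolation=cv2.INTER_CUBIC),alpha=1.4)
    def L(pts,col):
        q=[((proj(d,T(*p))-[c0,r0]+.5)*k).astype(int) for p in pts]
        cv2.polylines(im,[np.array(q)],True,col,1)
    L([(-125,134,133),(-125,-134,133),(-115,-134,133),(-115,134,133)],(0,255,255))
    L([(125,134,113),(125,-134,113),(-115,-134,113),(-115,134,113)],(0,255,0))
    L([(136,157,128),(136,-157,128),(-150,-157,128),(-150,157,128)],(255,0,255))
    for y in(147,-147):
        for x in(-55,95): L([(x-7,y-10,110),(x+7,y-10,110),(x+7,y+10,110),(x-7,y+10,110)],(255,255,0))
    return im
a=ov(d,165,415,245,525,2.3); b=ov(t,65,310,165,400,2.3)
b=cv2.resize(b,(int(b.shape[1]*.6*1.0),int(b.shape[0]*.6))) if False else b
cv2.imwrite('pics/ova.png',a); cv2.imwrite('pics/ovb.png',b)
```

```text
now t 11.54 rack [-122.   -0.  117.] F [-0.44 -0.48  0.55] M [-0.01 -0.04 -0.02]
```

View pics/ova.png

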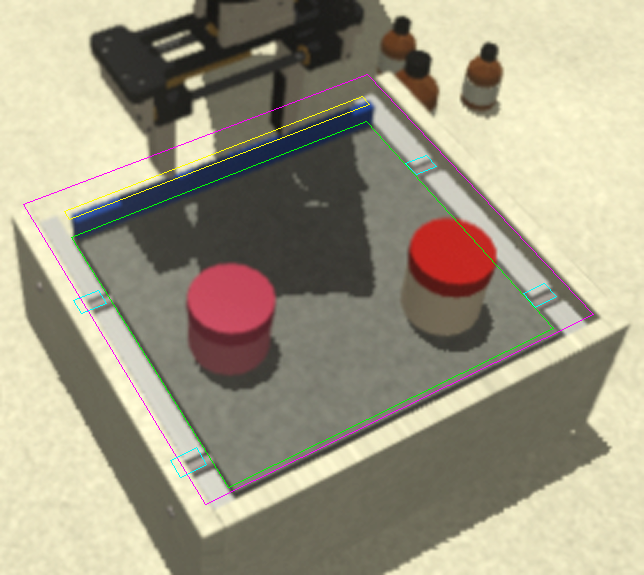

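View pics/ovb.png

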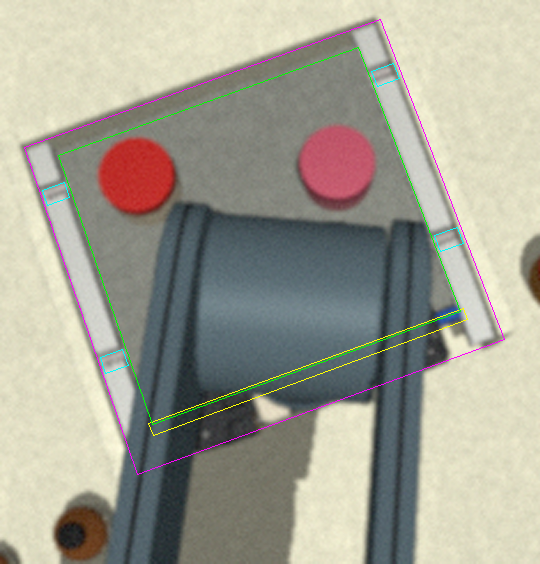

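Run:
```python
from h import *
import pickle
d=pickle.load(open('scene3.pkl','rb'))
px=lambda u,v:(u/2.3+190,v/2.3+150)
def rp(u,v,z): return R.from_euler('z',-YAW).apply(at(d,*px(u,v),z)-[RX,RY,0]).round(1)
for n,l,r,z in(('s1',(157,178),(448,75),141),('s2',(190,231),(490,118),141),('s3',(200,250),(500,136),133),('s3 if 141',(200,250),(500,136),141)): print(n,rp(*l,z),rp(*r,z))
t=pickle.load(open('top3.pkl','rb')); 
def crop(d,r0,r1,c0,c1,k): return cv2.convertScaleAbs(cv2.resize(d['img'][r0:r1,c0:c1],None,fx=k,fy=k,interpolation=cv2.INTER_CUBIC),alpha=1.8)
d1=pickle.load(open('scene2.pkl','rb'))
a=crop(d1,180,260,270,420,5); b=crop(d,180,260,270,420,5)
im=np.vstack([a[:300],b[50:350]])
cv2.imwrite('pics/gap.png',cv2.resize(im,(750,600))); print(im.shape)
```

```text
s1 [-193.3 -130.3  141. ] [-190.9  136.9  141. ]
s2 [-130.4 -130.8  141. ] [-129.3  138.3  141. ]
s3 [-116.3 -129.6  133. ] [-114.2  139.   133. ]
s3 if 141 [-109.6 -132.1  141. ] [-107.6  133.4  141. ]
(600, 750, 3)
```

View pics/gap.png

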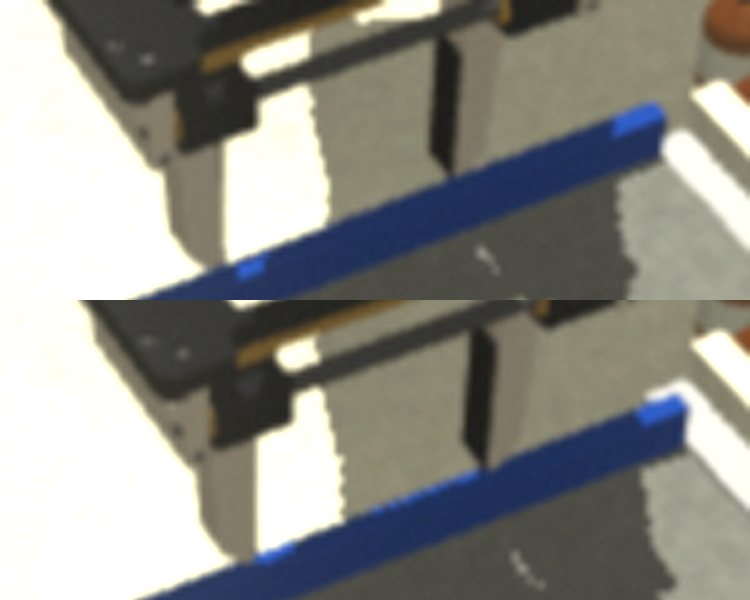

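The numbers say the shelf moved about 14.6 mm after s2 and dropped; the lip reads 268.6 mm long at z=133, which fits. The fingers carry no load. I'll back straight off and look again without the arm in the way.

Run:
```python
from h import *
import pickle
print(robot.move_linear(T(-160,0,117),speed=40,f_stop=8)); st('back')
robot.move_linear(T(-230,0,117),speed=80)
robot.move_linear(T(-240,0,230),speed=150)
robot.move_ptp([242.6,-493.6,230],[np.pi,0,.457]); st('clear')
t=cam('top'); d=cam('scene'); pickle.dump(t,open('top4.pkl','wb')); pickle.dump(d,open('scene4.pkl','wb'))
def crop(d,r0,r1,c0,c1,k): return cv2.convertScaleAbs(cv2.resize(d['img'][r0:r1,c0:c1],None,fx=k,fy=k,interpolation=cv2.INTER_CUBIC),alpha=1.5)
a=crop(t,65,285,165,395,1.7); b=crop(d,175,405,245,520,1.45)
h=max(a.shape[0],b.shape[0]); p=lambda x:cv2.copyMakeBorder(x,0,h-x.shape[0],0,0,0)
im=np.hstack([p(a),p(b)]); print(im.shape,a.shape); cv2.imwrite('pics/fin.png',im)
```

```text
False
back t 12.69 rack [-1.598e+02 -1.000e-01  1.170e+02] F [ 0.22  0.87 -0.22] M [-0.    0.03  0.02]
clear t 16.61 rack [-592.8 -419.8  230.1] F [ 0.39 -0.26 -0.08] M [-0.    0.03  0.01]
(374, 790, 3) (374, 391, 3)
```

View pics/fin.png

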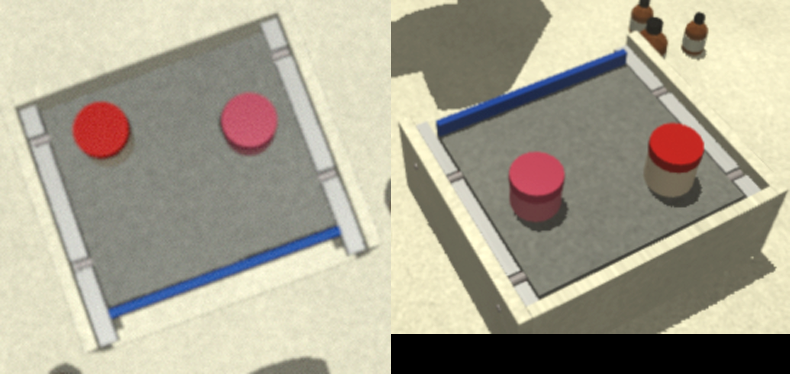

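Run:
```python
from h import *
import pickle
d=pickle.load(open('top4.pkl','rb')); f0=R.from_euler('z',-YAW)
g=lambda u,v,z:f0.apply(at(d,u,v,z)-[RX,RY,0]).round(1)
for q in((97,178),(398,70),(153,333),(457,222)): print('slot0',g(q[0]/2.1+140,q[1]/2.1+60,110))
for q in((126,262),(428,152),(183,418),(488,308)): print('pin0',g(q[0]/2.1+140,q[1]/2.1+60,120))
for q in((41,141),(280,53),(83,265),(326,175)): print('pin4',g(q[0]/1.7+165,q[1]/1.7+65,112))
for z in(133,141):
  for q in((111,319),(341,236)): print('lip4',z,g(q[0]/1.7+165,q[1]/1.7+65,z))
a=cv2.convertScaleAbs(cv2.resize(d['img'][170:270,195:395],None,fx=3.9,fy=3.9,interpolation=cv2.INTER_CUBIC),alpha=1.5)
e=pickle.load(open('scene4.pkl','rb'))['img']; k=4
b=[cv2.resize(e[r-24:r+24,c-32:c+32],None,fx=6,fy=6,interpolation=cv2.INTER_CUBIC) for c,r in((289,296),(332,367),(429,238),(483,295))]
b=cv2.resize(np.vstack([np.hstack(b)]),(780,147)); 
b2=np.vstack([np.hstack([cv2.resize(e[r-16:r+16,c-32:c+32],(390,195),interpolation=cv2.INTER_CUBIC) for c,r in p]) for p in(((289,296),(429,238)),((332,367),(483,295)))])
cv2.imwrite('pics/pins.png',cv2.convertScaleAbs(b2,alpha=1.5))
```

```text
slot0 [104.6 149.2 110. ]
slot0 [ 104.  -145.2  110. ]
slot0 [-48.5 147.3 110. ]
slot0 [ -48.6 -145.3  110. ]
pin0 [ 18.9 147.7 120. ]
pin0 [  19.1 -141.9  120. ]
pin0 [-130.7  145.9  120. ]
pin0 [-132.5 -142.1  120. ]
pin4 [ 96.  145.6 112. ]
pin4 [  97.8 -143.1  112. ]
pin4 [-53.6 146.8 112. ]
pin4 [ -52.4 -141.9  112. ]
lip4 133 [-122.6  134.6  133. ]
lip4 133 [-124.1 -130.   133. ]
lip4 141 [-123.2  133.4  141. ]
lip4 141 [-124.7 -128.8  141. ]
```

View pics/pins.png

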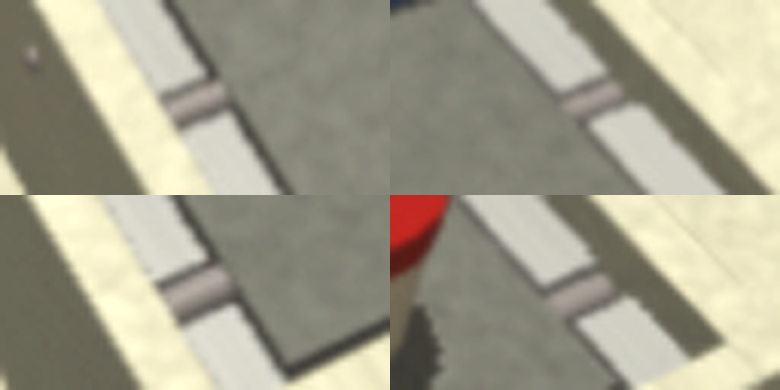

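All four pins sit flush between the rail faces, in their slots. The pins measure x ≈ -53 and +97 mm against nominal -55 and +95, and the lip is at -123 against -125. The shelf is therefore home within about 2 mm, and the arm is clear.

```bash
python3 -c "
from h import *
robot.hand_in(); print(robot.current_t())"
```

```text
the job is handed in; nothing more can be done
the job is handed in; nothing more can be done
```

I pushed the shelf back with the open fingers on its blue lip until it dropped, then backed the arm off and handed the job in at about 17 s of the 35 s allowed. The highest push force I read was about 4 N, sampled between moves.

**Last checks:**
- **Shelf:** the close crop shows all four pins sitting in the rail slots. The pins and the lip measure within about 2–3 mm of home, which is about as good as the camera calibration.
- **Jars and bottles:** the two jars on the shelf stand upright, and in the last pictures that showed them in full the jar and bottle on the bench had not visibly moved.
- **Arm:** parked clear of the rack, with force readings at noise level.

**What disagreed:**
- **Unloaded travel:** after the drop, at TCP rack x ≈ -136 mm, I kept stepping forward to -122 mm waiting for the stop force. No reading showed more than noise. From the measured lip position the fingers should have met the lip again, so I can't explain that travel. Stopping at the drop would have been better.
- **Rack fit:** my first fit was a few mm off at the rack's front corners. The slot positions I read from the first picture were also 6–9 mm further back than nominal. I therefore relied on the pins being seen in the slots rather than on absolute positions.

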